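# Clamp a grinding pestle in the collet of an upright drive stand

### The job

Take the grinding pestle with the ribbed cylindrical head out of the white rack and push its shank gently but fully home into the open collet of the upright stand, past the spring balls to the solid stop. Then turn the collet nut clockwise by its lever until it comes up snug and the jaws hold the shank firmly, without forcing it, and let go. Leave the cone-headed tool in the rack and the other things where they are.

Things in the scene. Friction and masses are not known exactly. Their poses are not given: they have to be found in the camera images.
- pestle: Steel tissue-grinder pestle, loose, 72 to 117 g, standing upright in one of the two holes of the white rack. Round shank 10 mm in diameter and 66 mm long, chamfered at its end; above it a ribbed cylindrical head 26 mm in diameter and 40 mm tall, slightly rounded on top. Origin at the centre of the shank's lower end, z up along the shank to the head.
- shank_end (a point): Centre of the pestle shank's lower end (same as the origin of the pestle); it stands 8 mm above the worktop in the rack.
- head_mid (a point): Centre of the pestle's head, on its axis, 86 mm above the shank's lower end: where to grasp it.
- rack: Fixed white plastic block, 60 x 170 x 50 mm (x, y, z), origin at the centre of its underside, y along its length, z up. Two vertical holes, 12.5 mm in diameter and 42 mm deep, at y = -45 and y = +45 mm; the pestle stands in one, the cone-headed tool in the other. A tall carousel of jars stands to its right and behind: keep the arm clear of it.
- cone_tool: Steel tool with the same shank as the pestle but a smooth head that widens upward as a cone from 10 to 32 mm in diameter; 106 mm tall, standing upright in the other hole of the rack. Origin at its shank's lower end. Stays in the rack.
- stand: Fixed upright drive stand: square grey base 120 x 120 x 12 mm, column 54 mm in diameter, on top of it the dark knurled collet nut, 62 mm in diameter, from 70 to 91 mm above the worktop. Origin at the centre of the base's underside, z up along the collet's axis.
- collet_mouth (a point): Centre of the mouth of the collet's steel lead-in cone, on the collet's axis, 96 mm above the worktop; the cone narrows from 18 mm in diameter to 13 mm within 8 mm.
- stop_face (a point): Centre of the top face of the solid stop at the bottom of the bore, 56 mm below the mouth, on the axis, z up. The bore above it is 12 mm in diameter. 18 mm above the stop three spring balls press on the shank: pushing it past them takes about 5 N, and it does not fall home by its own weight. With the shank on the stop, 10 mm of it stand out of the mouth below the head.
- depth_stop: The solid steel stop itself, at the bottom of the bore; origin at the centre of its top face.
- collet: The collet, with three steel jaws inside the nut 72 to 86 mm above the worktop (origin on the axis at their lower edge). The jaws start open and close 8 mm per radian of clockwise turn. They meet the shank after 0.1 to 1 rad (it differs, and cannot be seen); then the force rises within 0.15 rad. 10 to 12 N at the lever pin is snug, 15 N is forced. The nut stays where it is left.
- lever_pin (a point): Centre of the top of the upright round lever pin on the nut: 12 mm in diameter, standing free from 85 to 140 mm above the worktop, 80 mm from the collet's axis, at the end of a 10 mm bar that runs out from the nut. Pin, bar and nut turn together, with 5 to 8 N of drag at the pin. At the start the pin lies left to front of the axis as seen from the robot.
- open_pot: White open ointment pot, 63 mm in diameter, 48 mm tall, loose on the worktop behind the stand; bystander.
- label_reel: Roll of blank white labels, 68 mm in diameter, 37 mm tall, loose on the worktop; bystander.
- brown_bottle: Small brown bottle, 46 mm in diameter, 105 mm tall, loose on the worktop; bystander.

How it is judged (in metres and radians):
On the way, in this order (a step that is already met when the one before it is completed fails the run):
1. the pestle's shank is fully home in the collet while the jaws are still loose (z of shank_end in the frame of stop_face below 0.003 m and horizontal distance between shank_end and stop_face below 0.003 m and angle between pestle's own z axis and vertical below 0.07 rad and contact force between pestle and collet below 15 N), for 0.2 s.
2. the nut is turned until the jaws grip the shank (z of shank_end in the frame of stop_face below 0.003 m and horizontal distance between shank_end and stop_face below 0.003 m and angle between pestle's own z axis and vertical below 0.07 rad and contact force between pestle and collet above 25 N), for 0.2 s.
At the end, for the whole second after the job is handed in: The pestle stands upright in the collet, shank end within 3 mm of the stop and of the axis, and the jaws press on the shank with more than 25 N in all; it is let go and at rest; the cone-headed tool is within 20 mm and the other things within 30 mm of where they stood (all of step 2 and linear speed of pestle below 0.01 m/s and distance of cone_tool from where it was at the start of the episode below 0.02 m and distance of each of open_pot, label_reel, brown_bottle from where it was at the start of the episode below 0.03 m); the robot touches nothing.
It fails at once if the nut is forced: the jaws press on the shank with more than 90 N in all (contact force between pestle and collet above 90 N).
It fails at once if the shank is rammed on the stop with more than 40 N (contact force between pestle and depth_stop above 40 N).
It fails at once if the cone-headed tool is moved more than 20 mm (distance of cone_tool from where it was at the start of the episode above 0.02 m).
It fails at once if a bystander is moved more than 30 mm (distance of any of open_pot, label_reel, brown_bottle from where it was at the start of the episode above 0.03 m).
It also fails if it takes over 61 s, if anything falls off the work surface, if the arm or the gripper's body presses on something with over 40 N, if the wrist force passes 120 N, or if a joint passes its speed limit or range.

### The arm

A 6-joint arm with a two-finger parallel gripper is mounted at the origin on a cart in front of the work surface, level with it; the furniture and walls round the work are solid. World frame = base frame: x ahead of the robot, y to its left, z up, the work surface at z = 0. Lengths are in mm, angles in rad, forces in N, time in s.
With the tool pointing down it reaches from about 275 to 1000 mm from the base axis. Payload 8.4 kg.
Tool frame: the origin (TCP) lies at the very end of the fingers, on their centre line; the grasp point (between the pads) lies 19 mm behind it; z points along the fingers, y is the line along which they close (so a half turn about z gives the same grasp; the last joint's range is limited). The gripper opens to 85 mm and grips with 20 to 120 N. Pads are 22 mm wide; open, the fingers measure 114 mm over their backs; the gripper's body (76 mm by 85 mm) begins 54 mm behind the grasp point. The pads swing forward as they close: fully open they stand 13 mm farther back than shut.
Start: joints at [-1.196, 0.353, 1.633, -0, 1.155, -0.002], TCP at [229.965, -581.157, 231.281] pointing down, gripper open.
Joint ranges: [-2.63, 2.63], [-0.92, 2.1], [0.06, 2.66], [-1.3, 4.44], [0, 2.69], [-3.02, 3.02]. Speed limits (rad/s): [2.22, 2.22, 2.79, 3.14, 3.14, 3.14].

### API

Orientations are given as [roll, pitch, yaw] about the fixed x, y, z axes, in that order (R = Rz(yaw) Ry(pitch) Rx(roll)).
In Python, from rig import sensors, grab_frame, camera_params, order gives the robot as it stands. The module is installed in compiled form; this text tells all that it offers.
- The arm moves only by the tool move_arm, never from a script. Its argument "motion" is a list of rows, each a list of 7 numbers: the turn, a rotation vector about the tool's x, y, z in fractions of the full range, 1 being pi/2 rad, then the shift along the tool's x, y, z in a scale on which 1.0 is 1 m, then the finger opening in m, from 0 to 0.0854. A call has 1 to 8 rows; each row is the pose to reach, as a shift and turn from the pose commanded when the call began, along the tool's axes at that moment; what a row does not reach only later rows make up. A row lasts 1/8 s, in which the tool goes at most 62.5 mm and 10.7 degrees, less where a joint would pass 70% of its speed; a pose out of reach is approached as far as the arm can. A shift or turn number past 1, either way, is cut back to 1. A call with a gripper value outside its range is refused whole. The fingers move at their own pace and stop on an object; "grip_force" is the grip in N (left out, the last holds). Time passes only in rows, so rows that repeat a pose let the fingers close. It gives the time, the measured TCP pose, the force, the opening and the grip force at its end, in the units of the state.
- sensors.sense(): the state, without advancing time (a new reading comes with each control period).
- grab_frame(name): name is "scene" or "top"; returns (picture, depth): 480x640x3 uint8, red, green, blue; 480x640 float32, mm along the optical axis (not along the pixel's ray), 0 where there is no reading.
- camera_params(name): a dict with "camera_matrix" (3x3 intrinsics, pixels), "world_from_camera" (4x4, takes a point from camera to world coordinates). Camera axes: x right, y down, z forward; pixel columns grow to the right and rows downward; lengths in mm; the calibration is good to about 2 mm. A picture is of the moment at which its call begins. camera_params takes no time and is no camera call.
- order.sign_off(): hands the job in; it is judged then, once.
The state is a dict: "clock": time; "qpos": joint angles; "qvel": joint speeds; "joint_efforts": joint torques, N m; "eef_pos": TCP position; "tcp_rot": TCP orientation; "contact_force": force on the tool from outside, world axes, zero at the start; "wrist_torque": the same for the moment, N m; "opening": opening from 0.0 (shut) to 1.0 (fully open); "grasp_force": force on a finger pad.
Only numpy, scipy, OpenCV 4.12 (cv2) and the standard library are available. Lean on these libraries where they do the work, as an engineer would, in place of code of your own. Each camera call takes 0.05 s, during which the arm holds its last target. There are 200 camera calls.

## Working session

There is one attempt and no reset: what is moved stays moved. The work goes in short steps, Python scripts to look and compute and a tool call to move; the robot and the scene stay as the last step left them, time stands still between calls to the robot, and variables do not carry over. Pictures are saved under pics/ and viewed, at most 10 in all, crops included, and the job is handed in when it is done.

Besides the shell and the picture viewer there is one more tool, called after "Call:" by a JSON object that holds its "method" and its "body", one argument or row to a line. move_arm: Moves the arm, as the interface text tells. Its arguments: {"type":"object","properties":{"motion":{"type":"array","items":{"type":"array","items":{"type":"number"}}},"grip_force":{"type":"number"}},"required":["motion"]}

```bash
mkdir -p pics; python3 - <<'E'
from rig import sensors, grab_frame, camera_params, order
import numpy as np, cv2
for n in("scene","top"):
    p,d=grab_frame(n); cv2.imwrite(f"pics/{n}0.png",p[:,:,::-1]); np.savez(f"{n}0.npz",p=p,d=d)
    c=camera_params(n); print(n,np.round(c["camera_matrix"],1).tolist(),np.round(c["world_from_camera"],3).tolist())
s=sensors.sense(); print(s)
E
```

```text
scene [[619.7, 0.0, 320.8], [0.0, 619.7, 231.6], [0.0, 0.0, 1.0]] [[0.647, -0.292, 0.705, -155.652], [-0.763, -0.264, 0.59, -538.019], [0.014, -0.919, -0.394, 528.81], [0.0, 0.0, 0.0, 1.0]]
top [[613.5, 0.0, 315.4], [0.0, 613.5, 238.0], [0.0, 0.0, 1.0]] [[0.051, -0.978, 0.202, 317.479], [-0.999, -0.05, 0.009, 103.809], [0.001, -0.202, -0.979, 1337.03], [0.0, 0.0, 0.0, 1.0]]
{'clock': 0.1, 'qpos': array([-1.19639454e+00,  3.53606327e-01,  1.63407170e+00, -2.28339845e-05,
        1.15521290e+00, -2.41836972e-03]), 'qvel': array([-0.00058045, -0.00191987, -0.00300019,  0.00118491, -0.00182453,
        0.00054872]), 'joint_efforts': array([-1.08881042e-03, -6.06360769e+01, -3.42819893e+01, -5.10222196e-05,
        3.81399470e-03, -1.73380857e-05]), 'eef_pos': array([ 229.79997653, -580.74628006,  230.61451746]), 'tcp_rot': array([-3.14029434e+00,  1.77386431e-05,  3.76829398e-01]), 'contact_force': array([-0.35782317, -0.67162723,  0.2811216 ]), 'wrist_torque': array([-0.00931541, -0.01548616, -0.03263586]), 'grasp_force': 0.0, 'opening': 1.002951980432594}
```

View pics/scene0.png

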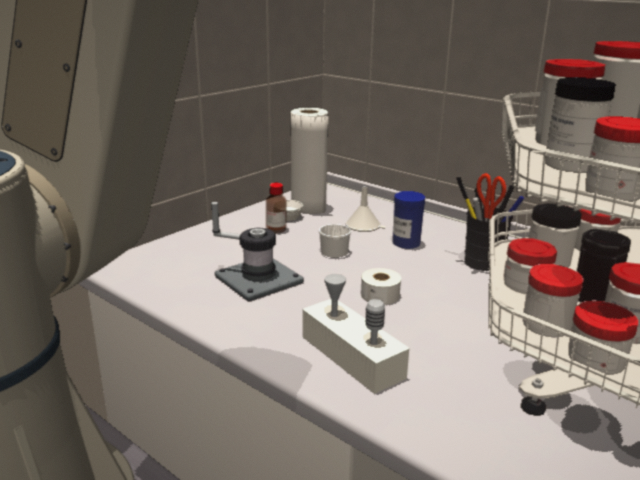

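View pics/top0.png

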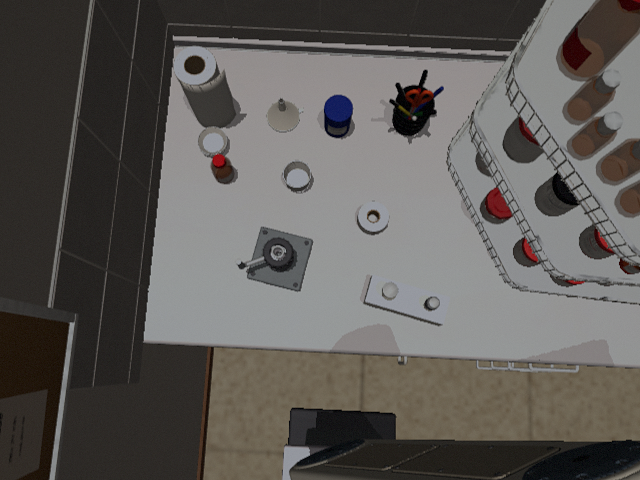

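Scene view: ribbed pestle at about (375,315), cone at (335,295), stand at (258,255), lever pin at (215,215). Top view: pestle (432,302), cone (390,290), nut (278,252), pin about (242,265). I'll enlarge these for detail.

```bash
python3 - <<'E'
import numpy as np, cv2
t=np.load("top0.npz")["p"][:,:,::-1]; s=np.load("scene0.npz")["p"][:,:,::-1]
def c(im,u,v,w=100,h=75,k=4): return cv2.resize(im[v:v+h,u:u+w],None,fx=k,fy=k,interpolation=cv2.INTER_CUBIC)
im=np.vstack([np.hstack([c(t,228,220),c(t,355,255)]),np.hstack([c(s,205,195),c(s,310,270)])])
cv2.imwrite("pics/crop1.png",im)
E
```

```text
(no output)
```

View pics/crop1.png

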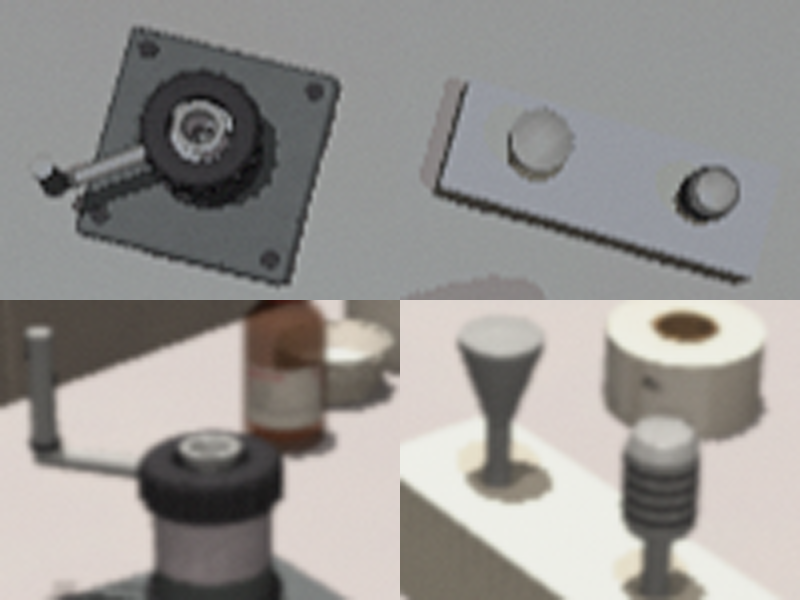

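```bash
cat > h.py <<'E'
import numpy as np, cv2
from rig import camera_params
def ray(n,u,v):
    c=camera_params(n);K=np.array(c["camera_matrix"]);T=np.array(c["world_from_camera"])
    d=T[:3,:3]@np.linalg.solve(K,[u,v,1.]);return T[:3,3],d
def onz(n,u,v,z):
    o,d=ray(n,u,v);return o+d*(z-o[2])/d[2]
def tri(a,b):
    o1,d1=ray("top",*a);o2,d2=ray("scene",*b);d1/=np.linalg.norm(d1);d2/=np.linalg.norm(d2)
    A=np.c_[d1,-d2];t=np.linalg.lstsq(A,o2-o1,rcond=None)[0];p,q=o1+d1*t[0],o2+d2*t[1]
    return (p+q)/2,np.linalg.norm(p-q)
def blob(im,box,f):
    u,v,w,h=box;m=f(im[v:v+h,u:u+w].astype(int)).astype(np.uint8)
    cs,_=cv2.findContours(m,cv2.RETR_EXTERNAL,cv2.CHAIN_APPROX_NONE);c=max(cs,key=cv2.contourArea)
    (x,y),s,a=cv2.fitEllipse(cv2.convexHull(c)) if len(c)>5 else cv2.minAreaRect(c)
    return (x+u,y+v),np.round(s,1),cv2.boundingRect(c)
E
python3 - <<'E'
from h import *
Z={n:np.load(n+"0.npz") for n in("top","scene")}
g={n:cv2.cvtColor(Z[n]["p"],cv2.COLOR_RGB2GRAY) for n in Z}
print(g["top"][244:262:1,268:290]); 
print(g["top"][255:272,232:252])
print(g["top"][292:314,422:444])
E
```

```text
[[ 56  56  56  55  52  43  34  24  26  23  19  25  25  33  47  55  55  56
   55  55  50  37]
 [ 56  55  56  53  43  63  64  54 110 112 111 103  58  18  19  40  53  56
   55  56  52  47]
 [ 56  57  52  47  90 113 126 126 139 132 140 142 129  99  65  19  35  52
   55  55  54  55]
 [ 53  55  48  76 132 137 139 125 103  90 100 107 136 145 123 104  55  44
   56  53  54  52]
 [ 56  56  36  88 140 142 101  70  68  68  67  66  87 126 148 133 122  58
   52  54  55  55]
 [ 55  45  24  80 145 123  64  72  81  82  85  81  66  87 140 128 122 122
   44  53  53  55]
 [ 54  37  25  92 142  86  71  92  99  91  92  99 114  96 121 144 119 154
   31  55  55  52]
 [ 56  30  33 107 138  67  72  99  82  63  70 100 114 109 108 147 129 157
   48  56  57  55]
 [ 55  30  56 127 133  71  70  90  51  42  50  69  43  89 119 144  82 115
   51  54  55  55]
 [ 53  33  71 153 140 104  59  71  43  59  93  83  71  75 137 123  51  40
   38  53  55  55]
 [ 55  45  76 163 146 135  88  53  60  60 117 100  87 109 147  96  75  48
   48  54  58  53]
 [ 54  51  60 136 152 146 136  98  87  60  93 105 111 145 133  97  91  58
   
[... 3367 characters left out ...]
2 150 148 136 121  98 104 147
  154 151 154 151]
 [152 148  69  56  32  27  37  73  80  87 108 118 121 108  87  99 139 154
  153 153 153 153]
 [153 151 115  84  52  45  25  29  56  68  72  70  64  63  95 137 156 151
  153 151 151 153]
 [151 155 153 129  88  84  55  28  29  24  51  63  72 115 134 156 152 152
  153 153 151 153]
 [153 154 155 153 131 131  90  79  78  79 118 122 127 157 156 153 152 154
  153 152 154 154]
 [153 152 152 154 155 155 133 134 132 137 159 156 154 155 153 153 153 154
  152 152 150 152]
 [151 153 153 153 153 154 154 155 155 155 154 153 153 150 153 151 153 153
  152 153 153 152]
 [152 152 152 151 153 151 153 153 153 152 153 152 153 152 152 152 152 151
  153 151 153 152]]
```

```bash
python3 - <<'E'
from h import *
for nm,a,b,z in [("mouth",(277.7,251.9),(257,232),96),("pin",(238.2,261.7),(214.5,202.7),140),("pestle",(433.2,302.2),(375.25,303.7),114),("cone",(390,290.3),(335.2,279),114)]:
    p,e=tri(a,b); print(nm,p.round(1),round(e,1),onz("top",*a,z).round(1),onz("scene",*b,z).round(1))
Z=np.load("top0.npz");S=np.load("scene0.npz")
# rack outline: points with depth-derived z 45..55 in both views
for n,D in(("top",Z["d"]),("scene",S["d"])):
    c=camera_params(n);K=np.array(c["camera_matrix"]);T=np.array(c["world_from_camera"])
    v,u=np.mgrid[:480,:640];P=np.stack([(u-K[0,2])/K[0,0]*D,(v-K[1,2])/K[1,1]*D,D],-1)@T[:3,:3].T+T[:3,3]
    for nm,c0,r,z0,z1 in(("rack",(405,-130),110,46,54),("pestletop",(395,-165),25,100,120),("conetop",(420,-80),25,100,125),("nut",(480,170),45,88,99)):
        m=(D>0)&(np.hypot(P[...,0]-c0[0],P[...,1]-c0[1])<r)&(P[...,2]>z0)&(P[...,2]<z1)
        q=P[m]; 
        if len(q)>5:
            R=cv2.minAreaRect(q[:,:2].astype(np.float32)); print(n,nm,len(q),np.round(R[0],1),np.round(R[1],1),round(R[2],1),np.median(q[:,2]).round(1), q[:,2].max().round(1))
E
```

```text
mouth [540.  191.4  97.4] 0.0 [540.3 191.5  96. ] [542.2 193.7  96. ]
pin [508.5 264.6 142.6] 0.5 [508.7 265.1 140. ] [513.2 269.9 140. ]
pestle [ 451.6 -126.3  111.7] 0.6 [ 451.2 -125.7  114. ] [ 448.6 -128.8  114. ]
cone [471.5 -40.  111.3] 1.7 [470.6 -39.1 114. ] [468.3 -43.7 114. ]
top rack 1166 [ 457.  -100.5] [135.   60.4] 76.5 48.7 54.0
top nut 49 [516.9 185.5] [ 8.6 34.4] 22.4 90.7 94.2
scene rack 2176 [ 456.9 -101.4] [137.5  63.4] 76.7 52.3 54.0
scene nut 103 [515.2 183. ] [12.5 39. ] 15.1 92.2 95.8
```

The rows are not in the units I measure in: turns go in shares of pi/2 rad. I convert before sending: -1.194 rad is -0.7601.

Call:
{"method": "move_arm", "body": {
  "motion": [
    [0,0,-0.1146,0.0225,-0.0515,0,0.085],
    [0,0,-0.2292,0.045,-0.103,0,0.085],
    [0,0,-0.3438,0.0675,-0.1545,0,0.085],
    [0,0,-0.4584,0.09,-0.206,0,0.085],
    [0,0,-0.573,0.1127,-0.2577,0,0.085],
    [0,0,-0.6748,0.1647,-0.2745,0,0.085],
    [0,0,-0.7601,0.2168,-0.2914,0,0.085],
    [0,0,-0.7601,0.2688,-0.3082,0,0.085]
  ]
}}

```text
clock: 1.1
eef_pos: [367.5, -194.3, 231.5]
tcp_rot: [3.141, 0.0, 1.573]
contact_force: [1.4, -1.3, -0.0]
opening: 0.994
grasp_force: 0.0
```

Call:
{"method": "move_arm", "body": {
  "motion": [
    [0,0,0,0.035,0.042,0.02,0.085],
    [0,0,0,0.07,0.0845,0.05,0.085],
    [0,0,0,0.07,0.0845,0.08,0.085],
    [0,0,0,0.07,0.0845,0.105,0.085],
    [0,0,0,0.07,0.0845,0.13,0.085],
    [0,0,0,0.07,0.0845,0.145,0.085],
    [0,0,0,0.07,0.0845,0.156,0.085],
    [0,0,0,0.07,0.0845,0.156,0.085]
  ]
}}

```text
clock: 2.1
eef_pos: [450.7, -125.7, 74.9]
tcp_rot: [-3.141, -0.0, 1.571]
contact_force: [0.5, 0.7, -0.5]
opening: 0.996
grasp_force: 0.0
```

```bash
python3 - <<'E'
from h import *
from rig import sensors, grab_frame
t=grab_frame("top")[0][:,:,::-1]; s=grab_frame("scene")[0][:,:,::-1]
def c(im,u,v,w=100,h=100,k=4): return cv2.resize(im[v:v+h,u:u+w],None,fx=k,fy=k,interpolation=cv2.INTER_CUBIC)
cv2.imwrite("pics/pre.png",np.hstack([c(t,380,250),c(s,325,250)]))
print(sensors.sense()["eef_pos"])
E
```

```text
[ 451.39838954 -125.84703634   75.78005658]
```

View pics/pre.png

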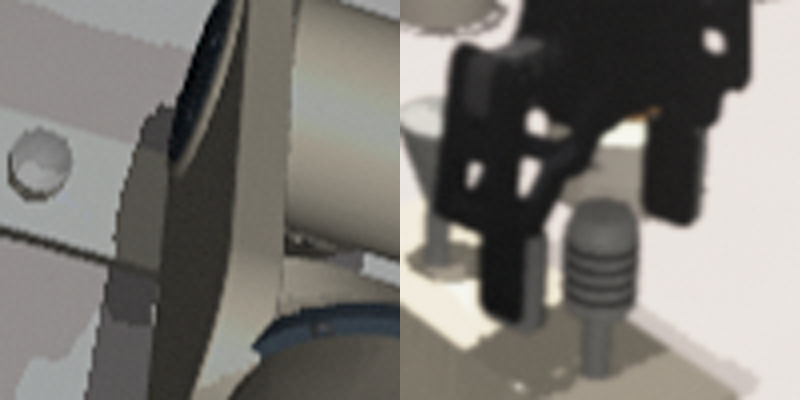

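The top view is blocked by the wrist. In the scene crop (right half) the ribbed head at about (600,260) lies between the open fingers at (515,270) and (675,180), and the cone is clear. Closing now.

Call:
{"method": "move_arm", "body": {
  "motion": [
    [0,0,0,0,0,0,0.05],
    [0,0,0,0,0,0,0.035],
    [0,0,0,0,0,0,0.024],
    [0,0,0,0,0,0,0.015],
    [0,0,0,0,0,0,0.015],
    [0,0,0,0,0,0,0.015]
  ],
  "grip_force": 40
}}

```text
clock: 2.95
eef_pos: [451.2, -125.7, 75.5]
tcp_rot: [3.141, 0.0, 1.571]
contact_force: [-0.1, 0.2, 5.2]
opening: 0.288
grasp_force: 40.5
```

Call:
{"method": "move_arm", "body": {
  "motion": [
    [0,0,0,0,0,-0.008,0.015],
    [0,0,0,0,0,-0.02,0.015],
    [0,0,0,0,0,-0.035,0.015],
    [0,0,0,0,0,-0.055,0.015],
    [0,0,0,0,0,-0.085,0.015],
    [0,0,0,0,0,-0.115,0.015],
    [0,0,0,0,0,-0.15,0.015],
    [0,0,0,0,0,-0.15,0.015]
  ]
}}

```text
clock: 3.95
eef_pos: [452.7, -126.2, 228.7]
tcp_rot: [3.136, 0.002, 1.571]
contact_force: [0.4, 1.0, -1.0]
opening: 0.291
grasp_force: 40.0
```

Call:
{"method": "move_arm", "body": {
  "motion": [
    [0,0,0,0.03,0.009,0,0.015],
    [0,0,0,0.085,0.024,0,0.015],
    [0,0,0,0.14,0.04,0,0.015],
    [0,0,0,0.195,0.055,0,0.015],
    [0,0,0,0.25,0.07,0,0.015],
    [0,0,0,0.295,0.083,0,0.015],
    [0,0,0,0.317,0.089,0.01,0.015],
    [0,0,0,0.317,0.089,0.03,0.015]
  ]
}}

```text
clock: 4.95
eef_pos: [540.2, 192.5, 194.6]
tcp_rot: [3.141, -0.0, 1.573]
contact_force: [-1.0, 0.0, -1.4]
opening: 0.293
grasp_force: 39.9
```

Call:
{"method": "move_arm", "body": {
  "motion": [
    [0,0,0,0,0,0.01,0.015],
    [0,0,0,0,0,0.018,0.015],
    [0,0,0,0,0,0.018,0.015]
  ]
}}

```text
clock: 5.32
eef_pos: [539.7, 190.7, 176.8]
tcp_rot: [-3.141, 0.0, 1.57]
contact_force: [-0.3, 0.4, -0.7]
opening: 0.284
grasp_force: 39.9
```

```bash
python3 - <<'E'
from h import *
from rig import sensors, grab_frame
t=grab_frame("top")[0][:,:,::-1]; s=grab_frame("scene")[0][:,:,::-1]
np.savez("pre2.npz",t=t,s=s)
def c(im,u,v,w=80,h=80,k=5): return cv2.resize(im[v:v+h,u:u+w],None,fx=k,fy=k,interpolation=cv2.INTER_CUBIC)
cv2.imwrite("pics/pre2.png",np.hstack([c(t,230,210),c(s,210,175)]))
print(sensors.sense())
E
```

```text
{'clock': 5.425, 'qpos': array([ 3.37183900e-01,  3.30281988e-01,  1.79762168e+00, -3.49724565e-05,
        1.01314879e+00,  3.37837075e-01]), 'qvel': array([ 0.00338554, -0.00619886, -0.00544783, -0.00088535, -0.00031781,
       -0.0001814 ]), 'joint_efforts': array([-2.40779878e-02, -5.54812646e+01, -3.08951712e+01, -3.38463127e-03,
        8.29063734e-03, -1.63120327e-03]), 'eef_pos': array([540.28926369, 190.98877035, 177.68787026]), 'tcp_rot': array([ 3.14107315e+00, -1.51042728e-04,  1.57016169e+00]), 'contact_force': array([ 0.77450885,  0.38511091, -1.55458577]), 'wrist_torque': array([-0.00302817,  0.00475528, -0.00344722]), 'grasp_force': 39.93883475573966, 'opening': 0.2891016073886392}
```

View pics/pre2.png

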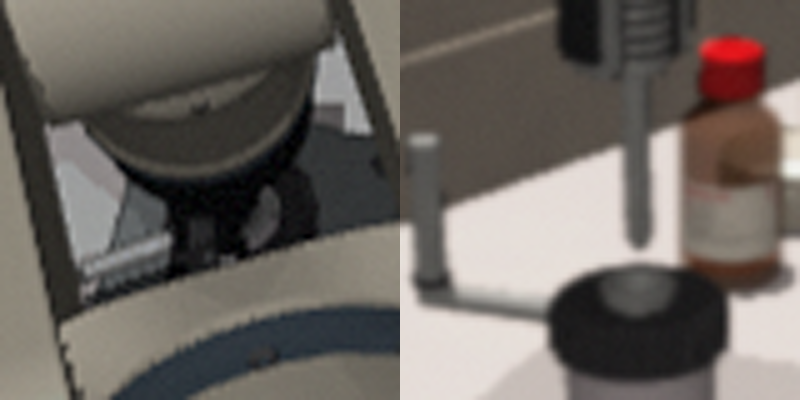

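Scene crop: shank tip at (639,245) stands right above the mouth centre at (639,285). Lowering gently.

Call:
{"method": "move_arm", "body": {
  "motion": [
    [0,0,0,0,0,0.004,0.015],
    [0,0,0,0,0,0.008,0.015],
    [0,0,0,0,0,0.012,0.015],
    [0,0,0,0,0,0.016,0.015],
    [0,0,0,0,0,0.019,0.015],
    [0,0,0,0,0,0.022,0.015],
    [0,0,0,0,0,0.025,0.015],
    [0,0,0,0,0,0.025,0.015]
  ]
}}

```text
clock: 6.42
eef_pos: [540.2, 191.5, 152.2]
tcp_rot: [3.141, -0.0, 1.571]
contact_force: [1.2, 1.2, -2.2]
opening: 0.288
grasp_force: 39.9
```

Call:
{"method": "move_arm", "body": {
  "motion": [
    [0,0,0,0,0,0.004,0.015],
    [0,0,0,0,0,0.008,0.015],
    [0,0,0,0,0,0.012,0.015],
    [0,0,0,0,0,0.016,0.015],
    [0,0,0,0,0,0.019,0.015],
    [0,0,0,0,0,0.021,0.015],
    [0,0,0,0,0,0.021,0.015]
  ]
}}

```text
clock: 7.3
eef_pos: [540.6, 191.7, 131.3]
tcp_rot: [3.14, -0.001, 1.571]
contact_force: [4.5, 3.8, -1.1]
opening: 0.29
grasp_force: 40.0
```

```bash
python3 -c "
from rig import sensors
s=sensors.sense();print(s['eef_pos'],s['contact_force'],s['wrist_torque'])"
```

```text
[540.58998391 191.66717341 131.29976994] [ 4.50367914  3.77298578 -1.06728761] [ 0.88664252 -0.88632122 -0.02752364]
```

Call:
{"method": "move_arm", "body": {
  "motion": [
    [0,0,0,0.0005,0.0006,0,0.015],
    [0,0,0,0.001,0.0012,0,0.015],
    [0,0,0,0.001,0.0012,0,0.015]
  ]
}}

```text
clock: 7.68
eef_pos: [541.0, 192.2, 131.2]
tcp_rot: [-3.141, 0.0, 1.571]
contact_force: [2.0, 3.1, 0.4]
opening: 0.29
grasp_force: 40.1
```

Call:
{"method": "move_arm", "body": {
  "motion": [
    [0,0,0,0.0006,0.0004,0,0.015],
    [0,0,0,0.0012,0.0008,0,0.015],
    [0,0,0,0.0012,0.0008,0,0.015]
  ]
}}

```text
clock: 8.05
eef_pos: [541.4, 193.1, 131.0]
tcp_rot: [-3.14, 0.001, 1.571]
contact_force: [0.7, 0.2, -1.2]
opening: 0.293
grasp_force: 40.0
```

Call:
{"method": "move_arm", "body": {
  "motion": [
    [0,0,0,0,0,0.003,0.015],
    [0,0,0,0,0,0.006,0.015],
    [0,0,0,0,0,0.009,0.015],
    [0,0,0,0,0,0.012,0.015],
    [0,0,0,0,0,0.015,0.015],
    [0,0,0,0,0,0.018,0.015],
    [0,0,0,0,0,0.02,0.015],
    [0,0,0,0,0,0.02,0.015]
  ]
}}

```text
clock: 9.05
eef_pos: [541.8, 193.4, 110.7]
tcp_rot: [-3.141, 0.0, 1.571]
contact_force: [1.7, 1.2, -3.2]
opening: 0.291
grasp_force: 39.8
```

Call:
{"method": "move_arm", "body": {
  "motion": [
    [0,0,0,0,0,0.001,0.015],
    [0,0,0,0,0,0.002,0.015],
    [0,0,0,0,0,0.002,0.015]
  ]
}}

```text
clock: 9.43
eef_pos: [542.0, 193.5, 109.2]
tcp_rot: [-3.142, -0.0, 1.571]
contact_force: [-0.7, 1.3, 0.0]
opening: 0.29
grasp_force: 40.0
```

Call:
{"method": "move_arm", "body": {
  "motion": [
    [0,0,0,0,0,0.0007,0.015],
    [0,0,0,0,0,0.0014,0.015],
    [0,0,0,0,0,0.0014,0.015]
  ]
}}

```text
clock: 9.8
eef_pos: [542.0, 193.5, 107.8]
tcp_rot: [3.142, -0.0, 1.571]
contact_force: [0.2, 0.5, 1.1]
opening: 0.289
grasp_force: 40.1
```

Call:
{"method": "move_arm", "body": {
  "motion": [
    [0,0,0,0,0,0.0005,0.015],
    [0,0,0,0,0,0.001,0.015],
    [0,0,0,0,0,0.001,0.015]
  ]
}}

```text
clock: 10.18
eef_pos: [542.2, 193.6, 107.5]
tcp_rot: [3.141, -0.0, 1.571]
contact_force: [-2.4, 0.5, 7.7]
opening: 0.289
grasp_force: 40.9
```

Call:
{"method": "move_arm", "body": {
  "motion": [
    [0,0,0,0,0,0.0005,0.015],
    [0,0,0,0,0,0.0005,0.015],
    [0,0,0,0,0,0.0005,0.015]
  ]
}}

```text
clock: 10.55
eef_pos: [542.3, 193.7, 107.4]
tcp_rot: [3.141, -0.0, 1.571]
contact_force: [-2.6, -0.7, 10.6]
opening: 0.291
grasp_force: 41.3
```

Call:
{"method": "move_arm", "body": {
  "motion": [
    [0,0,0,0,0,-0.0008,0.015],
    [0,0,0,0,0,-0.0008,0.03],
    [0,0,0,0,0,-0.0008,0.05],
    [0,0,0,0,0,-0.0008,0.07],
    [0,0,0,0,0,-0.0008,0.07],
    [0,0,0,0,0,-0.02,0.07],
    [0,0,0,0,0,-0.05,0.07],
    [0,0,0,0,0,-0.08,0.07]
  ]
}}

```text
clock: 11.55
eef_pos: [541.8, 193.5, 187.0]
tcp_rot: [-3.141, 0.0, 1.571]
contact_force: [0.2, -0.1, -0.0]
opening: 0.818
grasp_force: 0.0
```

To row units: -0.405 rad is -0.2578.

Call:
{"method": "move_arm", "body": {
  "motion": [
    [0,0,-0.0955,0.03,-0.012,0,0.06],
    [0,0,-0.191,0.06,-0.025,0,0.045],
    [0,0,-0.2578,0.0735,-0.0315,0,0.036],
    [0,0,-0.2578,0.0735,-0.0315,0,0.036],
    [0,0,-0.2578,0.0735,-0.0315,0,0.036]
  ]
}}

```text
clock: 12.18
eef_pos: [510.7, 266.5, 186.3]
tcp_rot: [-3.142, 0.0, 1.974]
contact_force: [-0.1, 0.1, 0.4]
opening: 0.422
grasp_force: 0.0
```

```bash
python3 - <<'E'
from h import *
from rig import sensors, grab_frame
t=grab_frame("top")[0][:,:,::-1]; s=grab_frame("scene")[0][:,:,::-1]
np.savez("pre3.npz",t=t,s=s)
def c(im,u,v,w=100,h=100,k=4): return cv2.resize(im[v:v+h,u:u+w],None,fx=k,fy=k,interpolation=cv2.INTER_CUBIC)
cv2.imwrite("pics/pre3.png",np.hstack([c(t,210,210),c(s,190,150)]))
print(sensors.sense()["eef_pos"],sensors.sense()["tcp_rot"],sensors.sense()["opening"])
E
```

```text
[510.82408167 266.35944082 186.34355861] [-3.14153256e+00  1.69063208e-04  1.97361145e+00] 0.42027059515174514
```

View pics/pre3.png

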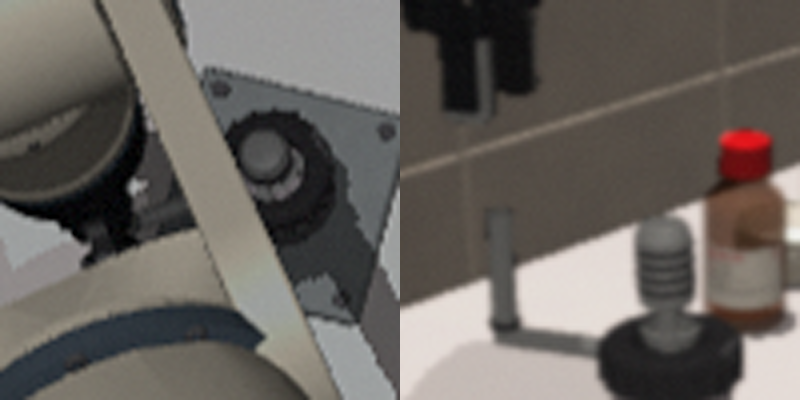

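Scene crop: pestle sits home in the collet at (667,265), pin top at (500,210), and the finger gap at about x=496 is straight above it. Descending over the pin.

Call:
{"method": "move_arm", "body": {
  "motion": [
    [0,0,0,0,0,0.015,0.036],
    [0,0,0,0,0,0.03,0.036],
    [0,0,0,0,0,0.042,0.036],
    [0,0,0,0,0,0.054,0.036],
    [0,0,0,0,0,0.066,0.036],
    [0,0,0,0,0,0.077,0.036],
    [0,0,0,0,0,0.077,0.036]
  ]
}}

```text
clock: 13.15
eef_pos: [510.0, 266.8, 108.4]
tcp_rot: [-3.14, 0.0, 1.976]
contact_force: [0.2, -0.7, -0.4]
opening: 0.419
grasp_force: 0.0
```

Call:
{"method": "move_arm", "body": {
  "motion": [
    [0,0,0,0,0,0,0.028],
    [0,0,0,0,0,0,0.02],
    [0,0,0,0,0,0,0.02],
    [0,0,0,0,0,0,0.02]
  ]
}}

```text
clock: 13.65
eef_pos: [510.6, 267.1, 109.6]
tcp_rot: [3.141, -0.0, 1.976]
contact_force: [-0.0, -0.1, -0.4]
opening: 0.236
grasp_force: 0.0
```

To row units: 0.05 rad is 0.0318.

Call:
{"method": "move_arm", "body": {
  "motion": [
    [0,0,0.008,0,0.001,0,0.02],
    [0,0,0.0159,0,0.002,0,0.02],
    [0,0,0.0239,0,0.003,0,0.02],
    [0,0,0.0318,-0.0001,0.004,0,0.02],
    [0,0,0.0318,-0.0001,0.004,0,0.02]
  ]
}}

```text
clock: 14.28
eef_pos: [513.2, 268.1, 109.2]
tcp_rot: [-3.139, 0.0, 1.925]
contact_force: [-4.9, -1.9, 4.3]
opening: 0.238
grasp_force: 2.5
```

To row units: 0.05 rad is 0.0318.

Call:
{"method": "move_arm", "body": {
  "motion": [
    [0,0,0.008,0,0.001,0,0.02],
    [0,0,0.0159,0,0.002,0,0.02],
    [0,0,0.0239,0,0.003,0,0.02],
    [0,0,0.0318,-0.0001,0.004,0,0.02],
    [0,0,0.0318,-0.0001,0.004,0,0.02]
  ]
}}

```text
clock: 14.9
eef_pos: [517.0, 269.3, 109.2]
tcp_rot: [-3.139, 0.0, 1.875]
contact_force: [-5.1, -1.8, 4.0]
opening: 0.236
grasp_force: 2.6
```

```bash
cat > f.py <<'E'
from rig import sensors
import numpy as np
s=sensors.sense();y=s['tcp_rot'][2];f=s['contact_force']
a=s['eef_pos'][:2]-np.array([542,193.4])
print(s['clock'],"tang",round(f[0]*np.sin(y)-f[1]*np.cos(y),2),"rad",round(f[0]*np.cos(y)+f[1]*np.sin(y),2),"z",round(f[2],2),"yaw",round(y,3),"ang",round(np.arctan2(a[1],a[0]),3),"r",round(np.hypot(*a),1),round(s['grasp_force'],1),round(s['opening'],3),"mz",round(s['wrist_torque'][2],2))
E
python3 f.py
```

```text
14.9 tang -5.4 rad -0.21 z 3.97 yaw 1.875 ang 1.889 r 80.0 2.6 0.236 mz 0.01
```

To row units: 0.05 rad is 0.0318.

Call:
{"method": "move_arm", "body": {
  "motion": [
    [0,0,0.008,0,0.001,0,0.02],
    [0,0,0.0159,0,0.002,0,0.02],
    [0,0,0.0239,0,0.003,0,0.02],
    [0,0,0.0318,-0.0001,0.004,0,0.02],
    [0,0,0.0318,-0.0001,0.004,0,0.02]
  ]
}}

```text
clock: 15.52
eef_pos: [520.8, 270.5, 109.2]
tcp_rot: [-3.139, 0.0, 1.825]
contact_force: [-4.7, -1.6, 3.7]
opening: 0.23
grasp_force: 2.6
```

To row units: 0.06 rad is 0.0382.

Call:
{"method": "move_arm", "body": {
  "motion": [
    [0,0,0.0095,0,0.0012,0,0.02],
    [0,0,0.0191,0,0.0024,0,0.02],
    [0,0,0.0286,-0.0001,0.0036,0,0.02],
    [0,0,0.0382,-0.0001,0.0048,0,0.02],
    [0,0,0.0382,-0.0001,0.0048,0,0.02]
  ]
}}

```text
clock: 16.15
eef_pos: [525.5, 271.6, 109.2]
tcp_rot: [-3.139, 0.001, 1.765]
contact_force: [-4.7, -0.8, 3.0]
opening: 0.239
grasp_force: 2.5
```

To row units: 0.06 rad is 0.0382.

Call:
{"method": "move_arm", "body": {
  "motion": [
    [0,0,0.0095,0,0.0012,0,0.02],
    [0,0,0.0191,0,0.0024,0,0.02],
    [0,0,0.0286,-0.0001,0.0036,0,0.02],
    [0,0,0.0382,-0.0001,0.0048,0,0.02],
    [0,0,0.0382,-0.0001,0.0048,0,0.02]
  ]
}}

```text
clock: 16.77
eef_pos: [530.2, 272.4, 109.2]
tcp_rot: [-3.139, 0.001, 1.705]
contact_force: [-5.1, -2.1, 3.1]
opening: 0.235
grasp_force: 2.5
```

To row units: 0.06 rad is 0.0382.

Call:
{"method": "move_arm", "body": {
  "motion": [
    [0,0,0.0095,0,0.0012,0,0.02],
    [0,0,0.0191,0,0.0024,0,0.02],
    [0,0,0.0286,-0.0001,0.0036,0,0.02],
    [0,0,0.0382,-0.0001,0.0048,0,0.02],
    [0,0,0.0382,-0.0001,0.0048,0,0.02]
  ]
}}

```text
clock: 17.4
eef_pos: [535.0, 272.9, 109.2]
tcp_rot: [-3.139, 0.001, 1.645]
contact_force: [-5.2, -1.9, 3.5]
opening: 0.233
grasp_force: 2.5
```

To row units: 0.06 rad is 0.0382.

Call:
{"method": "move_arm", "body": {
  "motion": [
    [0,0,0.0095,0,0.0012,0,0.02],
    [0,0,0.0191,0,0.0024,0,0.02],
    [0,0,0.0286,-0.0001,0.0036,0,0.02],
    [0,0,0.0382,-0.0001,0.0048,0,0.02],
    [0,0,0.0382,-0.0001,0.0048,0,0.02]
  ]
}}

```text
clock: 18.02
eef_pos: [539.7, 273.2, 109.2]
tcp_rot: [-3.139, 0.001, 1.585]
contact_force: [-5.4, -2.4, 2.9]
opening: 0.234
grasp_force: 2.5
```

To row units: 0.06 rad is 0.0382.

Call:
{"method": "move_arm", "body": {
  "motion": [
    [0,0,0.0095,0,0.0012,0,0.02],
    [0,0,0.0191,0,0.0024,0,0.02],
    [0,0,0.0286,-0.0001,0.0036,0,0.02],
    [0,0,0.0382,-0.0001,0.0048,0,0.02],
    [0,0,0.0382,-0.0001,0.0048,0,0.02]
  ]
}}

```text
clock: 18.65
eef_pos: [544.5, 273.2, 109.2]
tcp_rot: [-3.139, 0.001, 1.525]
contact_force: [-4.6, -1.9, 3.9]
opening: 0.239
grasp_force: 2.4
```

To row units: 0.06 rad is 0.0382.

Call:
{"method": "move_arm", "body": {
  "motion": [
    [0,0,0.0095,0,0.0012,0,0.02],
    [0,0,0.0191,0,0.0024,0,0.02],
    [0,0,0.0286,-0.0001,0.0036,0,0.02],
    [0,0,0.0382,-0.0001,0.0048,0,0.02],
    [0,0,0.0382,-0.0001,0.0048,0,0.02]
  ]
}}

```text
clock: 19.27
eef_pos: [549.3, 272.9, 109.2]
tcp_rot: [-3.139, 0.001, 1.465]
contact_force: [-5.2, -1.5, 3.2]
opening: 0.234
grasp_force: 2.4
```

To row units: 0.06 rad is 0.0382.

Call:
{"method": "move_arm", "body": {
  "motion": [
    [0,0,0.0095,0,0.0012,0,0.02],
    [0,0,0.0191,0,0.0024,0,0.02],
    [0,0,0.0286,-0.0001,0.0036,0,0.02],
    [0,0,0.0382,-0.0001,0.0048,0,0.02],
    [0,0,0.0382,-0.0001,0.0048,0,0.02]
  ]
}}

```text
clock: 19.9
eef_pos: [554.0, 272.3, 109.1]
tcp_rot: [-3.139, 0.001, 1.405]
contact_force: [-5.5, -1.9, 3.6]
opening: 0.233
grasp_force: 2.4
```

To row units: 0.06 rad is 0.0382.

Call:
{"method": "move_arm", "body": {
  "motion": [
    [0,0,0.0095,0,0.0012,0,0.02],
    [0,0,0.0191,0,0.0024,0,0.02],
    [0,0,0.0286,-0.0001,0.0036,0,0.02],
    [0,0,0.0382,-0.0001,0.0048,0,0.02],
    [0,0,0.0382,-0.0001,0.0048,0,0.02]
  ]
}}

```text
clock: 20.52
eef_pos: [558.7, 271.5, 109.1]
tcp_rot: [-3.139, 0.001, 1.345]
contact_force: [-5.3, -1.1, 2.3]
opening: 0.232
grasp_force: 2.4
```

To row units: 0.06 rad is 0.0382.

Call:
{"method": "move_arm", "body": {
  "motion": [
    [0,0,0.0095,0,0.0012,0,0.02],
    [0,0,0.0191,0,0.0024,0,0.02],
    [0,0,0.0286,-0.0001,0.0036,0,0.02],
    [0,0,0.0382,-0.0001,0.0048,0,0.02],
    [0,0,0.0382,-0.0001,0.0048,0,0.02]
  ]
}}

```text
clock: 21.15
eef_pos: [563.4, 270.3, 109.1]
tcp_rot: [-3.139, 0.002, 1.285]
contact_force: [-5.4, -1.0, 3.2]
opening: 0.233
grasp_force: 2.4
```

To row units: 0.06 rad is 0.0382.

Call:
{"method": "move_arm", "body": {
  "motion": [
    [0,0,0.0095,0,0.0012,0,0.02],
    [0,0,0.0191,0,0.0024,0,0.02],
    [0,0,0.0286,-0.0001,0.0036,0,0.02],
    [0,0,0.0382,-0.0001,0.0048,0,0.02],
    [0,0,0.0382,-0.0001,0.0048,0,0.02]
  ]
}}

```text
clock: 21.78
eef_pos: [567.9, 268.9, 109.1]
tcp_rot: [-3.139, 0.002, 1.225]
contact_force: [-5.0, -1.6, 3.9]
opening: 0.237
grasp_force: 2.4
```

To row units: 0.06 rad is 0.0382.

Call:
{"method": "move_arm", "body": {
  "motion": [
    [0,0,0.0095,0,0.0012,0,0.02],
    [0,0,0.0191,0,0.0024,0,0.02],
    [0,0,0.0286,-0.0001,0.0036,0,0.02],
    [0,0,0.0382,-0.0001,0.0048,0,0.02],
    [0,0,0.0382,-0.0001,0.0048,0,0.02]
  ]
}}

```text
clock: 22.4
eef_pos: [572.4, 267.3, 109.1]
tcp_rot: [-3.139, 0.002, 1.165]
contact_force: [-5.2, -0.0, 3.1]
opening: 0.234
grasp_force: 2.4
```

```bash
python3 f.py
```

```text
22.4 tang -4.78 rad -2.07 z 3.06 yaw 1.165 ang 1.18 r 79.9 2.4 0.234 mz 0.02
```

To row units: 0.06 rad is 0.0382.

Call:
{"method": "move_arm", "body": {
  "motion": [
    [0,0,0.0095,0,0.0012,0,0.02],
    [0,0,0.0191,0,0.0024,0,0.02],
    [0,0,0.0286,-0.0001,0.0036,0,0.02],
    [0,0,0.0382,-0.0001,0.0048,0,0.02],
    [0,0,0.0382,-0.0001,0.0048,0,0.02]
  ]
}}

```text
clock: 23.02
eef_pos: [576.6, 265.4, 109.1]
tcp_rot: [-3.139, 0.002, 1.105]
contact_force: [-5.7, -0.5, 3.7]
opening: 0.233
grasp_force: 2.8
```

To row units: 0.0375 rad is 0.0239.

Call:
{"method": "move_arm", "body": {
  "motion": [
    [0,0,0.008,0,0.001,0,0.02],
    [0,0,0.0159,0,0.002,0,0.02],
    [0,0,0.0239,0,0.003,0,0.02],
    [0,0,0.0239,0,0.003,0,0.02]
  ]
}}

```text
clock: 23.52
eef_pos: [578.9, 264.2, 109.1]
tcp_rot: [-3.139, 0.002, 1.067]
contact_force: [-8.5, 0.3, 4.6]
opening: 0.235
grasp_force: 3.7
```

```bash
python3 f.py
```

```text
23.525 tang -7.62 rad -3.82 z 4.6 yaw 1.067 ang 1.091 r 79.9 3.7 0.235 mz 0.04
```

To row units: 0.02 rad is 0.0127.

Call:
{"method": "move_arm", "body": {
  "motion": [
    [0,0,0.0064,0,0.0008,0,0.02],
    [0,0,0.0127,0,0.0016,0,0.02],
    [0,0,0.0127,0,0.0016,0,0.02]
  ]
}}

```text
clock: 23.9
eef_pos: [580.0, 263.6, 109.1]
tcp_rot: [-3.138, 0.002, 1.047]
contact_force: [-8.6, 1.3, 4.0]
opening: 0.234
grasp_force: 4.2
```

```bash
python3 f.py
```

```text
23.9 tang -8.15 rad -3.17 z 4.0 yaw 1.047 ang 1.074 r 79.8 4.2 0.234 mz 0.06
```

To row units: 0.025 rad is 0.0159.

Call:
{"method": "move_arm", "body": {
  "motion": [
    [0,0,0.0064,0,0.0008,0,0.02],
    [0,0,0.0159,0,0.002,0,0.02],
    [0,0,0.0159,0,0.002,0,0.02]
  ]
}}

```text
clock: 24.28
eef_pos: [581.5, 262.7, 109.0]
tcp_rot: [-3.138, 0.002, 1.022]
contact_force: [-9.1, 2.1, 5.5]
opening: 0.234
grasp_force: 4.8
```

```bash
python3 f.py
```

```text
24.275 tang -8.91 rad -2.95 z 5.54 yaw 1.022 ang 1.053 r 79.8 4.8 0.234 mz 0.05
```

To row units: 0.025 rad is 0.0159.

Call:
{"method": "move_arm", "body": {
  "motion": [
    [0,0,0.0064,0,0.0008,0,0.02],
    [0,0,0.0159,0,0.002,0,0.02],
    [0,0,0.0159,0,0.002,0,0.02]
  ]
}}

```text
clock: 24.65
eef_pos: [583.0, 261.8, 109.0]
tcp_rot: [-3.137, 0.003, 0.997]
contact_force: [-10.2, 3.3, 5.0]
opening: 0.235
grasp_force: 5.5
```

```bash
python3 f.py
```

```text
24.65 tang -10.41 rad -2.74 z 5.02 yaw 0.997 ang 1.031 r 79.7 5.5 0.235 mz 0.03
```

Call:
{"method": "move_arm", "body": {
  "motion": [
    [0,0,0,0,0,0,0.02],
    [0,0,0,0,-0.002,0,0.02],
    [0,0,0,0,-0.0045,0,0.02],
    [0,0,0,0,-0.0045,0,0.028],
    [0,0,0,0,-0.0045,0,0.03],
    [0,0,0,0,-0.0045,-0.02,0.03],
    [0,0,0,0,-0.0045,-0.05,0.03],
    [0,0,0,0,-0.0045,-0.09,0.03]
  ]
}}

```text
clock: 25.65
eef_pos: [581.5, 263.6, 201.0]
tcp_rot: [-3.141, 0.0, 0.998]
contact_force: [0.6, 0.5, -0.1]
opening: 0.353
grasp_force: 0.0
```

Call:
{"method": "move_arm", "body": {
  "motion": [
    [0,0,0,0.03,-0.02,-0.03,0.03],
    [0,0,0,0.05,-0.06,-0.05,0.03],
    [0,0,0,0.05,-0.11,-0.05,0.03],
    [0,0,0,0.05,-0.16,-0.05,0.03],
    [0,0,0,0.05,-0.16,-0.05,0.03]
  ]
}}

```text
clock: 26.28
eef_pos: [472.1, 394.2, 251.1]
tcp_rot: [-3.141, -0.001, 1.001]
contact_force: [0.3, 0.1, 0.1]
opening: 0.35
grasp_force: 0.0
```

```bash
python3 - <<'E'
from h import *
from rig import sensors, grab_frame
t=grab_frame("top")[0][:,:,::-1]; s=grab_frame("scene")[0][:,:,::-1]
cv2.imwrite("pics/end.png",np.hstack([cv2.resize(t[150:350,180:380],(400,400)),cv2.resize(s[150:300,200:350],(400,400),interpolation=cv2.INTER_CUBIC)]))
S=sensors.sense();print(S["clock"],S["eef_pos"],S["contact_force"])
E
```

```text
26.375 [474.57402097 392.85064805 250.78073507] [0.1624883  0.02398303 0.1721463 ]
```

View pics/end.png

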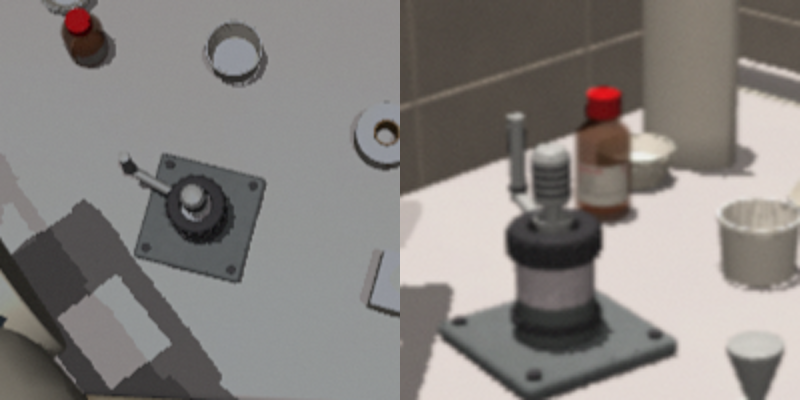

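The pestle stands upright in the collet (crop (550,190)), the lever has turned clockwise, the arm is clear and the bystanders are in place. Handing in.

```bash
python3 -c "
from rig import order
print(order.sign_off())"
```

```text
the job is handed in; nothing more can be done
None
```

I handed the job in at about 26 s: the pestle is on the solid stop in the collet, the nut is snug at about 10.4 N on the lever, and the arm is clear. The cone-headed tool and the bystanders were not touched, but sign-off returned no verdict and the jaws' grip on the shank could not be measured directly.

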